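# Hold the drop gate down and push the board rack into the test bay

## Task

Hold the chute's spring-loaded drop gate down with one fingertip on its long press bar and, keeping it down, push the black rack of green circuit boards along the chute with the other finger, over the lowered gate and all the way up against the rubber stops of the test bay. Then let the gate come up again behind the rack. Only push the rack, steadily, without lifting it or letting it touch the gate, and leave the other things on the bench where they are.

Things in the scene. Friction and masses are not known exactly. Their poses are not given: they have to be found in the camera images.
- chute: Aluminium slide chute, fixed. Origin on the bench top (z = 0) under the middle of the gate slot; +x = direction in which the rack is pushed, +y = side of the press bar (nearer the robot), z up. In this frame, mm: lane floor top z = 50, x = -205 to 134, with a 10 wide slot across it at x = 0; lane 75 wide (y = +-37.5) between walls 4 thick, tops at z = 60. Hinge bearings beyond the far wall, top z = 50.
- bay (a point): Middle of the test bay's two rubber stops, at their ends: chute x = 124 mm, y = 0, z = 68 mm. The beige test head behind them fills chute x = 134 to 200, y = -65 to 65, up to z = 120 mm.
- gate (a joint): Drop gate, rad: 0 = up (closed, sprung), 0.29 = fully down (end of travel); the blade is below the lane floor from 0.235 on. Turns about an axis along the chute's x at chute y = -62, z = 40 mm, beyond the far wall; blade and press bar go down together. Pressing the bar takes about 3 N at the top to 5 N at the bottom, anywhere along it; let go, it rises by itself.
- blade (a point): Highest corner of the gate's blade, at the near wall. The blade: yellow steel blade, 5 mm thick, across the whole lane in the slot at chute x = 0. Up, its top edge slopes from about 1 mm above the lane floor at the far wall to 22 mm at the near wall (press-bar side); fully down it lies 6 mm under the floor.
- bar_top (a point): Middle of the width of the press bar's top face, at chute x = 0; moves with the bar. Press bar: straight, black rubber top, 18 mm wide, 240 long, parallel to the lane outside the near wall, from chute x = -205 to 35 mm. This line of its top lies at chute y = 55, z = 96 mm with the gate up, at y = 66, z = 60 mm fully down (z = 67 at joint 0.235).
- bar_in (a point): The same line of the press bar's top near its upstream end (chute x = -200 mm); moves with the bar.
- rack: Black plastic rack with five upright green circuit boards, one rigid loose thing, 0.22 to 0.45 kg: 110 mm long (x), 70 wide (y), 48 high. Origin at the centre of its underside, x axis along the chute's x. Flat end plates, 70 wide, up to 45 mm above its underside; the tail plate at x = -55 is the face to push. It starts in the lane, its front 15 to 70 mm short of the gate.
- home (a point): Where the rack's origin lies when its front touches the rubber stops: chute x = 69 mm, on the lane floor. The tail is then 14 mm past the middle of the gate.
- spare_rack: Empty blue rack without boards, same frame 110 x 70 x 45 mm, on the bench right of the chute. Bystander.
- spool_a: Solder spool with white flanges, 60 mm across, 46 high, standing beside the test bay. Bystander.
- spool_b: Solder spool with blue flanges, 60 mm across, 46 high. Bystander.
- flux_jar: Small amber jar with black cap, 48 mm across, 60 high, on the far side of the chute. Bystander.
- spray_can: White spray can, 53 mm across, 190 high. Bystander.
- screwdriver: Screwdriver lying beyond the chute. Bystander.
- meter: Yellow hand multimeter lying flat, 175 x 85 x 36 mm. Bystander.
Mind the look-alikes: they are no part of the job. Of the things shaped like the rack, the black one is meant.

How it is judged:
On the way, in this order (a step that is already met when the one before it is completed fails the run):
1. a finger holds the gate down by its press bar while the rack still stands short of the gate (value of joint gate above 0.235 rad and contact force between the fingers and gate above 0.3 N and x of rack in the frame of chute below -0.057 m), for 0.1 s.
2. the rack crosses the gate while a finger holds the gate down (value of joint gate above 0.235 rad and contact force between the fingers and gate above 0.3 N and x of rack in the frame of chute between -0.03 and 0.04 m), for 0.2 s.
At the end, for the whole second after the job is handed in: the rack stands flat in the lane, at rest, its front within 6 mm of the rubber stops, and the gate is up again behind it (gate within 0.03 rad of closed) (distance between rack and home below 0.006 m and angle between the x axis of rack and the x axis of chute, either way round below 0.08 rad and linear speed of rack below 0.01 m/s and value of joint gate below 0.03 rad); the robot touches nothing.
It fails at once if the rack touches the gate (contact force between rack and gate above 0.5 N).
It fails at once if the rack is lifted off the lane floor or tipped (z of rack in the frame of chute above 0.058 m or angle between rack's own z axis and vertical above 0.12 rad).
It fails at once if the rack is shoved away faster than 0.4 m/s (linear speed of rack above 0.4 m/s).
It fails at once if another thing on the bench is moved more than 20 mm (distance of any of spare_rack, spool_a, spool_b, flux_jar, spray_can, screwdriver, meter from where it was at the start of the episode above 0.02 m).
It also fails if it takes over 37 s, if anything falls off the work surface, if the arm or the gripper's body presses on something with over 40 N, if the wrist force passes 120 N, or if a joint passes its speed limit or range.

## Robot

A 7-joint arm with a two-finger parallel gripper is mounted at the origin on the work surface. World frame = base frame: x ahead of the robot, y to its left, z up, the work surface at z = 0. Lengths are in m, angles in rad, forces in N, time in s.
With the tool pointing down it reaches from about 0.4 to 0.85 m from the base axis. Payload 4.4 kg.
Tool frame: the origin (TCP) lies midway between the tips of the shut fingers; the grasp point (between the pads) lies 19 mm behind it (ctrl.grip_point_offset is the distance from the TCP to the grasp point, in m); z points along the fingers, y is the direction in which the jaws open and shut (so a half turn about z gives the same grasp; the last joint's range is limited). The gripper opens to 94 mm and grips with 3 to 60 N. Pads are 16 mm wide; open, the fingers measure 119 mm over their backs; the gripper's body (75 mm by 177 mm) begins 78 mm behind the grasp point.
Start: joints at [-1.41, 0.628, 0.038, 1.517, -0.027, 0.996, -0.02], TCP at [0.146, 0.633, 0.205] pointing down, gripper open.
Joint ranges: [-3.06, 3.06], [-0.37, 2.12], [-1.25, 1.32], [0.18, 2.47], [-1.1, 4.24], [0.23, 1.98], [-2.94, 2.94]. Speed limits (rad/s): [2.57, 2.57, 3.14, 3.14, 3.14, 3.14, 3.14].

## Interface

Orientations are given as a rotation vector (axis times angle).
In Python, from plant import telemetry, camera, get_calibration, ticket, ctrl gives the robot as it stands.
- The arm moves only by the shell command python3 -m creep 'ROWS' [OPENING] [FORCE]. ROWS is JSON, a list of rows, each a list of 6 numbers: the shift along the tool's x, y, z in units of 40 mm (1.0 is 40 mm), then the turn, a rotation vector about the tool's x, y, z in rad. In form: [[tx, ty, tz, wx, wy, wz], ...]. A call has 1 to 5 rows; each row is the pose to reach, as a shift and turn from the pose commanded when the call began, along the tool's axes at that moment; what a row does not reach only later rows make up. A row lasts 1/10 s, in which the tool goes at most 50 mm and 8.59 degrees, less where a joint would pass 70% of its speed; a pose out of reach is approached as far as the arm can. A call with a gripper value outside its range is refused whole. OPENING is the closure, from 0 (fully open) to 1 (shut), set as the call begins (- or left out, the last holds). The fingers move at their own pace and stop on an object; FORCE is the grip in N (left out, the last holds). Time passes only in rows, so rows that repeat a pose let the fingers close. It gives the time, the measured TCP pose, the force and the opening at its end, in the units of the state.
- telemetry.read_state(): the state, without advancing time (a new reading comes with each control period).
- camera(name): name is "scene" or "top" or "wrist"; returns the picture (420x560x3 uint8, red, green, blue); there is no depth.
- get_calibration(name): a dict with "camera_matrix" (3x3 intrinsics, pixels), "eye" and "rotation" of the camera in the world. Camera axes: x right, y up, looking along -z (the intrinsics and any distortion apply to the point x, -y, -z); pixel columns grow to the right and rows downward; lengths in m; the calibration is good to about 2 mm. A picture is of the moment at which its call begins: read the wrist's pose just before it. get_calibration takes no time and is no camera call; for the wrist camera it gives the pose at the moment of the call.
- ticket.job_done(): hands the job in, once; it reports no verdict.
The state is a dict: "t": time; "joint_pos": joint angles; "joint_velocities": joint speeds; "joint_efforts": joint torques, N m; "tool_pos": TCP position; "ee_rot": TCP orientation; "ft_force": force on the tool from outside, world axes, zero at the start; "ft_torque": the same for the moment, N m; "grip_width": finger opening in m.
Only numpy, scipy, OpenCV 4.12 (cv2) and the standard library are available. Lean on these libraries where they do the work, as an engineer would, in place of code of your own. Each camera call takes 0.05 s, during which the arm holds its last target.

## Working session

There is one attempt and no reset: what is moved stays moved. The work goes in short steps, Python scripts to look and compute and a shell command to move; the robot and the scene stay as the last step left them, time stands still between calls to the robot, and variables do not carry over. Pictures are saved under pics/ and viewed, and the job is handed in when it is done.

```bash
ls; mkdir -p pics
python3 - <<'E'
from plant import telemetry, camera, get_calibration, ctrl
import cv2
print(telemetry.read_state())
for n in ("scene","top"):
    c=get_calibration(n); print(n,c)
    cv2.imwrite(f"pics/{n}0.png",camera(n)[:,:,::-1])
E
```

```text
pics
{'t': 0.0, 'joint_pos': array([-1.40983159,  0.62930033,  0.03847485,  1.5183071 , -0.02698241,
        0.99631474, -0.0199906 ]), 'joint_velocities': array([-0.00174068,  0.00057532, -0.00113468,  0.00184064, -0.00041736,
       -0.00132127, -0.00040138]), 'joint_efforts': array([ 3.21757034e-05, -5.49729681e+01,  1.14374701e+00, -1.86637688e+01,
       -5.21156599e-02,  2.36881315e-02,  1.46938037e-04]), 'tool_pos': array([0.14598877, 0.63273816, 0.2046039 ]), 'ee_rot': array([-3.55431084e-01, -3.12126867e+00,  2.83429949e-03]), 'ft_force': array([-0.02225158,  0.81999736, -0.82765806]), 'ft_torque': array([ 0.045559  ,  0.07374779, -0.02346379]), 'grip_width': 0.09397335220765099}
scene {'camera_matrix': array([[511.99807357,   0.        , 281.17710773],
       [  0.        , 511.99807357, 210.26275601],
       [  0.        ,   0.        ,   1.        ]]), 'eye': array([ 1.64662365, -0.45822937,  1.25440697]), 'rotation': array([0.7316852 , 0.45810873, 1.07743309])}
top {'camera_matrix': array([[510.60011522,   0.        , 275.47995603],
       [  0.        , 510.60011522, 207.68537191],
       [  0.        ,   0.        ,   1.        ]]), 'eye': array([0.39682063, 0.07308981, 1.52315401]), 'rotation': array([ 0.05324191, -0.0578889 , -1.57742563])}
```

View pics/scene0.png

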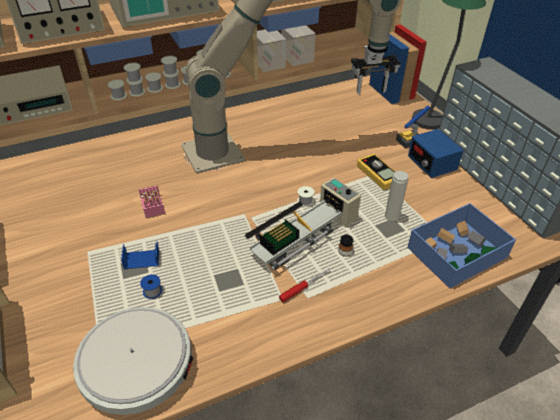

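View pics/top0.png

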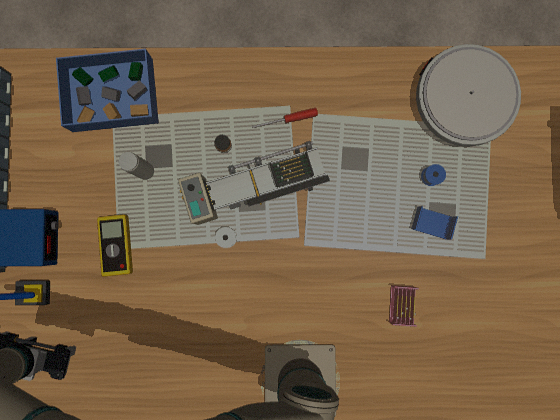

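Candidates for the rack: black frame with green boards in the chute, top (292,167); the blue empty rack at (434,222); a magenta rack at (402,305). By description it is the black one in the chute. Close crops to check.

Run:
```python
import cv2
a=cv2.imread("pics/top0.png")[135:245,170:340]; cv2.imwrite("pics/topc.png",cv2.resize(a,None,fx=4.7,fy=4.7,interpolation=cv2.INTER_CUBIC))
a=cv2.imread("pics/scene0.png")[170:275,235:365]; cv2.imwrite("pics/scenec.png",cv2.resize(a,None,fx=5.5,fy=5.5,interpolation=cv2.INTER_CUBIC))
```

```text
(no output)
```

View pics/topc.png

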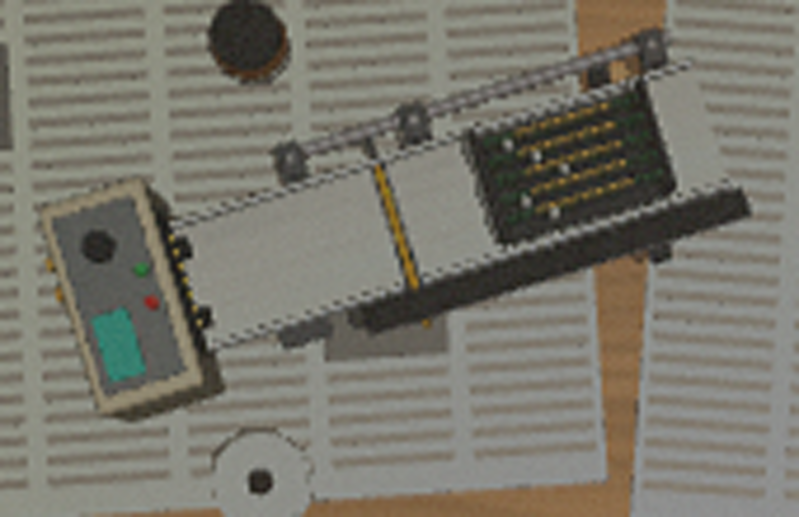

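View pics/scenec.png

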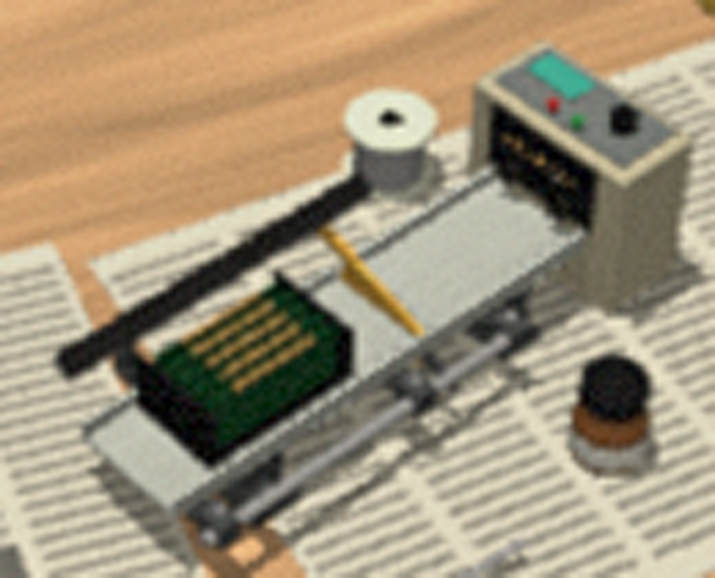

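```bash
cat > h.py <<'E'
import numpy as np, cv2
from scipy.spatial.transform import Rotation as R
from plant import telemetry, camera, get_calibration, ctrl
def proj(c,P):
    P=np.atleast_2d(P); q=R.from_rotvec(c["rotation"]).inv().apply(P-c["eye"])
    q=q*[1,-1,-1]; k=c["camera_matrix"]
    return (q@k.T)[:,:2]/q[:,2:]
def ray(c,uv,z):
    k=c["camera_matrix"]; d=np.linalg.inv(k)@[uv[0],uv[1],1]; d=R.from_rotvec(c["rotation"]).apply(d*[1,-1,-1])
    return c["eye"]+d*(z-c["eye"][2])/d[2]
def C2W(p,P): # p=x,y,yaw
    return R.from_euler('z',p[2]).apply(np.atleast_2d(P))+[p[0],p[1],0]
E
cat > fit.py <<'E'
from h import *
from scipy.optimize import least_squares
T=[((40,205),(200,-65,120)),((140,180),(134,-65,120)),((205,385),(134,65,120)),((105,412),(200,65,120)),((746,202),(-205,55,96)),((362,318),(35,55,96)),((408,290),(0,37.5,72))]
S=[((480,85),(134,65,120)),((548,47),(200,65,120)),((690,140),(200,-65,120)),((625,180),(134,-65,120)),((65,360),(-205,55,96)),((365,185),(35,55,96)),((88,432),(-205,39.5,60)),((172,510),(-205,-39.5,60))]
t=np.array([a for a,b in T])/4.7+[170,135]; tp=np.array([b for a,b in T])/1e3
s=np.array([a for a,b in S])/5.5+[235,170]; sp=np.array([b for a,b in S])/1e3
ct,cs=get_calibration("top"),get_calibration("scene")
f=lambda p:np.r_[(proj(ct,C2W(p,tp))-t).ravel(),(proj(cs,C2W(p,sp))-s).ravel()]
r=least_squares(f,[.5,.1,1.6]); print(r.x,np.degrees(r.x[2])); print(r.fun.reshape(-1,2).round(1).tolist())
p=r.x
np.save("p.npy",p)
def w2c(P): return R.from_euler('z',-p[2]).apply(np.atleast_2d(P)-[p[0],p[1],0])*1e3
# rack: end plate tops z=95
for uv in [(470,132),(505,245),(640,85),(675,190)]: print(w2c(ray(ct,np.array(uv)/4.7+[170,135],.095)).round(1))
for uv in [(280,275),(352,325),(138,355),(213,460)]: print(w2c(ray(cs,np.array(uv)/5.5+[235,170],.095)).round(1))
for uv in [(262,480)]: print(ray(ct,np.array(uv)/4.7+[170,135],.046).round(3))
E
python3 fit.py
```

```text
[0.57786929 0.12990686 1.87314642] 107.32338447622905
[[-1.5, -0.6], [0.0, -2.5], [0.2, -1.4], [-1.5, 0.1], [0.0, -2.1], [0.4, -0.9], [0.9, -3.7], [-2.1, -2.9], [-1.2, -4.0], [0.9, -2.6], [-0.6, -1.2], [-1.0, 0.3], [-0.2, -1.7], [-1.7, -2.2], [-0.7, -2.4]]
[[-58.6 -30.2  95. ]]
[[-57.8  41.1  95. ]]
[[-164.6  -26.3   95. ]]
[[-164.9   40.6   95. ]]
[[-61.8  25.   95. ]]
[[-58.5 -33.5  95. ]]
[[-167.2   30.2   95. ]]
[[-188.4  -59.    95. ]]
[0.417 0.213 0.046]
```

```bash
cat > ov.py <<'E'
from h import *
p=np.load("p.npy")
def box(x0,x1,y0,y1,z): return [[(x0,y0,z),(x1,y0,z)],[(x1,y0,z),(x1,y1,z)],[(x1,y1,z),(x0,y1,z)],[(x0,y1,z),(x0,y0,z)]]
L=box(134,200,-65,65,120)+box(-205,35,46,64,96)+box(-205,134,-41.5,41.5,60)+[[(0,37.5,72),(0,-37.5,51)]]
RX=-112
L+=box(RX-55,RX+55,-35,35,95)
def draw(n,img,c,off,s):
    im=cv2.resize(img[off[1]:off[1]+110,off[0]:off[0]+170],None,fx=s,fy=s,interpolation=cv2.INTER_CUBIC)
    for seg in L:
        q=proj(c,C2W(p,np.array(seg)/1e3)); q=((q-off+.5)*s-.5)
        cv2.line(im,tuple(int(v) for v in q[0].round()),tuple(int(v) for v in q[1].round()),(0,0,255),1)
    cv2.imwrite(n,im)
import sys
k=sys.argv[1]
draw(f"pics/ovt{k}.png",cv2.imread("pics/top0.png"),get_calibration("top"),(170,135),4.7)
draw(f"pics/ovs{k}.png",cv2.imread("pics/scene0.png"),get_calibration("scene"),(215,170),4.7)
E
python3 ov.py 1
```

```text
(no output)
```

View pics/ovt1.png

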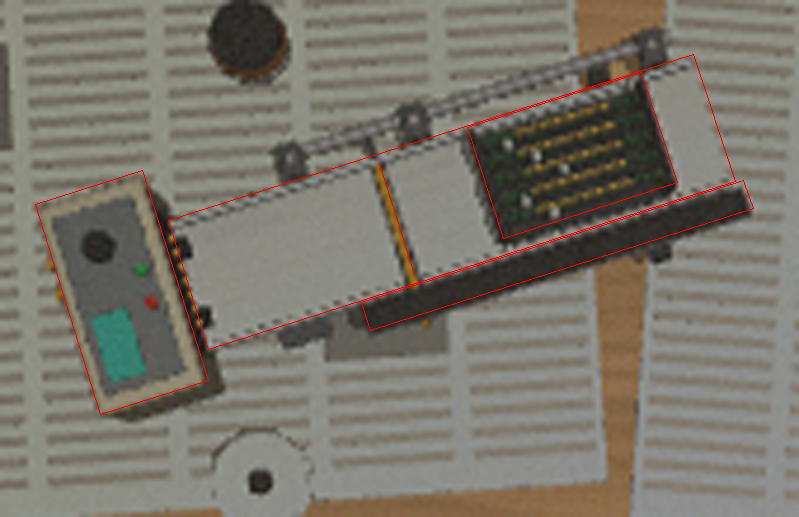

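View pics/ovs1.png

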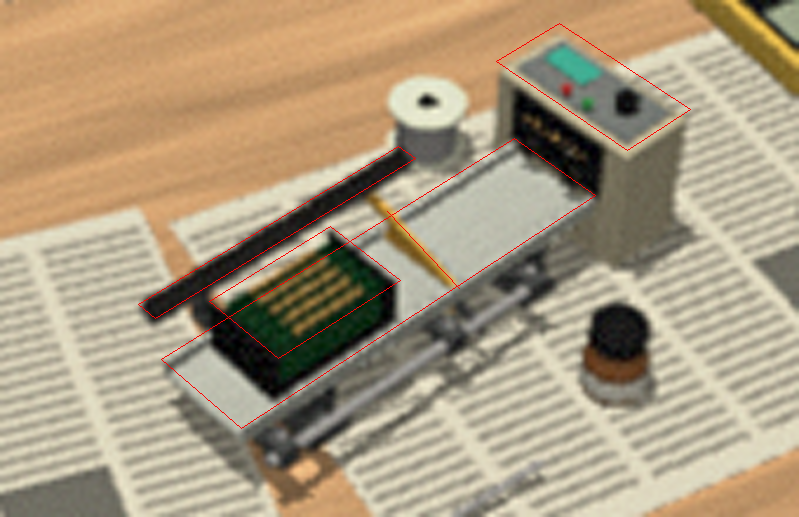

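```bash
cat >> fit.py <<'E'
print("----")
ft=lambda p:(proj(ct,C2W(p,tp))-t+.5*(1-1/4.7)*0).ravel()
fs=lambda p:(proj(cs,C2W(p,sp))-s).ravel()
for g in (ft,fs):
    r=least_squares(g,[.5,.1,1.6]); print(r.x,np.degrees(r.x[2])); print(r.fun.reshape(-1,2).round(1).tolist())
print(proj(ct,[[0,0,0],[0,0,0.01]]),proj(cs,[0,0,0]))
E
python3 fit.py|sed -n '/----/,$p'
```

```text
----
[0.57286846 0.12895759 1.86373822] 106.78433412624901
[[-1.1, 0.5], [0.5, -1.2], [0.2, -0.0], [-1.6, 1.3], [0.4, 0.4], [0.6, 0.9], [1.2, -2.0]]
[0.58738886 0.12819921 1.86689875] 106.96541898629137
[[-1.0, -1.1], [0.0, -2.2], [2.1, -0.5], [0.5, 0.9], [-0.6, 2.2], [0.7, 0.1], [-1.3, -0.3], [-0.4, -0.2]]
[[300.10626994 379.83178556]
 [300.28135312 380.74737018]] [[212.05806805 151.81283601]]
```

```bash
cat >> h.py <<'E'
def plan(target,yawvec_y):
    """target TCP world; tool y axis along horizontal unit vec; z down. prints units"""
    s=telemetry.read_state(); R0=R.from_rotvec(s["ee_rot"])
    y=np.array([*yawvec_y,0.]); y/=np.linalg.norm(y); z=np.array([0,0,-1.]); x=np.cross(y,z)
    Rt=R.from_matrix(np.c_[x,y,z])
    d=R0.inv().apply(np.array(target)-s["tool_pos"])/.04
    w=(R0.inv()*Rt).as_rotvec()
    print("t",round(s["t"],2),"tcp",s["tool_pos"].round(4),"F",s["ft_force"].round(1),"gw",round(s["grip_width"],4)); print("shift",d.round(3),"turn",w.round(3),np.degrees(np.linalg.norm(w)).round(1))
E
python3 - <<'E'
from h import *
s=telemetry.read_state(); print(R.from_rotvec(s["ee_rot"]).as_matrix().round(3))
c=get_calibration("wrist"); print(c); r0=R.from_rotvec(s["ee_rot"])
print(r0.inv().apply(c["eye"]-s["tool_pos"]), (r0.inv()*R.from_rotvec(c["rotation"])).as_matrix().round(3))
a=1.868; cy=np.array([-np.sin(a),np.cos(a)])
p=[.577,.130,a]
print(C2W(p,[[-.18,.02,.3],[-.08,.02,.3]]))
plan([.55,.1,.3],cy); plan([.55,.1,.3],-cy)
cv2.imwrite("pics/w0.png",camera("wrist")[:,:,::-1])
E
```

```text
[[-0.974  0.225 -0.   ]
 [ 0.225  0.974 -0.002]
 [-0.    -0.002 -1.   ]]
{'camera_matrix': array([[303.3448158 ,   0.        , 279.14290037],
       [  0.        , 303.3448158 , 208.07121073],
       [  0.        ,   0.        ,   1.        ]]), 'eye': array([0.08272293, 0.64775854, 0.3831771 ]), 'rotation': array([-0.19272103, -0.15213414,  1.33824101])}
[ 6.50321746e-02  5.47292594e-05 -1.78490325e-01] [[ 0.     0.974  0.226]
 [ 1.    -0.    -0.001]
 [-0.001  0.226 -0.974]]
[[ 0.61058939 -0.04796559  0.3       ]
 [ 0.58130463  0.04765032  0.3       ]]
t 0.1 tcp [0.146  0.6328 0.2047] F [0.4 0.8 0.3] gw 0.0939
shift [-12.836 -10.712  -2.365] turn [-1.000e-03 -2.000e-03 -2.095e+00] 120.0
t 0.1 tcp [0.146  0.6328 0.2047] F [0.4 0.8 0.3] gw 0.0939
shift [-12.836 -10.712  -2.365] turn [-1.000e-03  1.000e-03  1.047e+00] 60.0
```

View pics/w0.png

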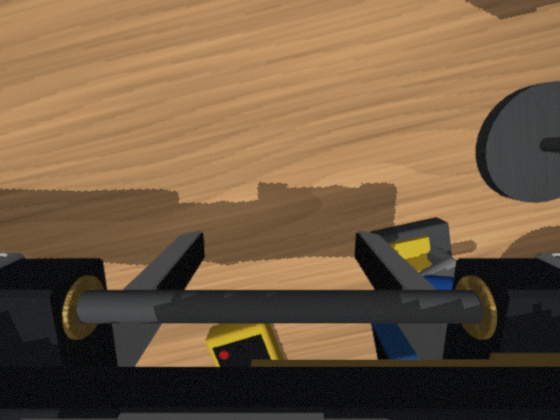

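Run:
```python
from h import *
a=1.868; cy=np.array([-np.sin(a),np.cos(a)]); p=[.577,.130,a]
t=C2W(p,[-.12,.02,.3])[0]; print(t); plan(t,-cy)
for n in [(130,165),(222,237),(223,143)]: print(ray(get_calibration("top"),n,.1 if n[0]==130 else .05).round(3))
```

```text
[0.59301853 0.00940395 0.3       ]
t 0.15 tcp [0.1461 0.6329 0.2048] F [-0.7 -0.   0.2] gw 0.0942
shift [-14.393 -12.677  -2.362] turn [-1.000e-03  1.000e-03  1.047e+00] 60.0
[0.621 0.476 0.1  ]
[0.418 0.223 0.05 ]
[0.691 0.22  0.05 ]
```

```bash
python3 -m creep '[[-14.4,-12.7,-2.4,0,0,1.05],[-14.4,-12.7,-2.4,0,0,1.05],[-14.4,-12.7,-2.4,0,0,1.05],[-14.4,-12.7,-2.4,0,0,1.05],[-14.4,-12.7,-2.4,0,0,1.05]]' 0.43
python3 - <<'E'
from h import *
a=1.868; cy=np.array([-np.sin(a),np.cos(a)]); p=[.577,.130,a]
t=C2W(p,[-.12,.02,.3])[0]; plan(t,-cy)
E
```

```text
t: 0.65
tool_pos: [0.2913, 0.4298, 0.2366]
ee_rot: [-1.482, -2.77, 0.0]
ft_force: [1.6, 0.5, -0.2]
grip_width: 0.0575
t 0.65 tcp [0.2913 0.4298 0.2366] F [ 1.6  0.5 -0.2] gw 0.0575
shift [-12.928   0.447  -1.585] turn [-0.    -0.     0.291] 16.7
```

```bash
python3 -m creep '[[-12.9,0.45,-1.6,0,0,0.29],[-12.9,0.45,-1.6,0,0,0.29],[-12.9,0.45,-1.6,0,0,0.29],[-12.9,0.45,-1.6,0,0,0.29],[-12.9,0.45,-1.6,0,0,0.29]]'
python3 - <<'E'
from h import *
a=1.868; cy=np.array([-np.sin(a),np.cos(a)]); p=[.577,.130,a]
t=C2W(p,[-.12,.02,.3])[0]; plan(t,-cy)
E
```

```text
t: 1.15
tool_pos: [0.4371, 0.2294, 0.2675]
ee_rot: [-1.859, -2.532, -0.0]
ft_force: [1.4, 0.3, 0.3]
grip_width: 0.0536
t 1.15 tcp [0.4371 0.2294 0.2675] F [1.4 0.3 0.3] gw 0.0536
shift [-6.414  2.07  -0.813] turn [ 0.    -0.     0.007] 0.4
```

```bash
python3 -m creep '[[-6.4,2.07,-0.8,0,0,0.007],[-6.4,2.07,-0.8,0,0,0.007],[-6.4,2.07,-0.8,0,0,0.007],[-6.4,2.07,-0.8,0,0,0.007],[-6.4,2.07,-0.8,0,0,0.007]]';python3 -m creep '[[-0.2,0.1,0,0,0,0],[-0.2,0.1,0,0,0,0],[-0.2,0.1,0,0,0,0]]'
python3 - <<'E'
from h import *
a=1.868; cy=np.array([-np.sin(a),np.cos(a)]); p=[.577,.130,a]
t=C2W(p,[-.12,.02,.3])[0]; plan(t,-cy)
im=camera("wrist")[:,:,::-1]; cv2.imwrite("pics/w1.png",im)
np.save("cal1.npy",get_calibration("wrist"),allow_pickle=True)
E
```

```text
t: 1.65
tool_pos: [0.5808, 0.0269, 0.2969]
ee_rot: [-1.868, -2.526, -0.0]
ft_force: [0.4, 0.5, 0.6]
grip_width: 0.0537
t: 1.95
tool_pos: [0.5853, 0.0236, 0.2961]
ee_rot: [-1.865, -2.525, 0.0]
ft_force: [1.0, 0.1, 0.7]
grip_width: 0.0531
t 1.95 tcp [0.5853 0.0236 0.2961] F [1.  0.1 0.7] gw 0.0531
shift [-0.396  0.08  -0.099] turn [-0.001 -0.002  0.001] 0.1
```

View pics/w1.png

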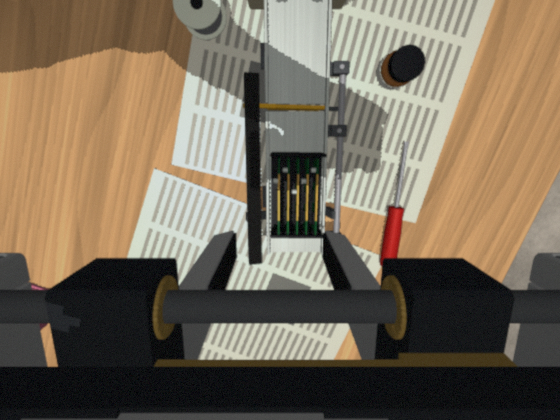

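Run:
```python
import cv2
a=cv2.imread("pics/w1.png")
b=a[0:140,225:365]; cv2.imwrite("pics/w1a.png",cv2.resize(b,None,fx=4.2,fy=4.2,interpolation=cv2.INTER_CUBIC))
b=a[140:275,225:365]; cv2.imwrite("pics/w1b.png",cv2.resize(b,None,fx=4.2,fy=4.2,interpolation=cv2.INTER_CUBIC))
```

```text
(no output)
```

View pics/w1a.png

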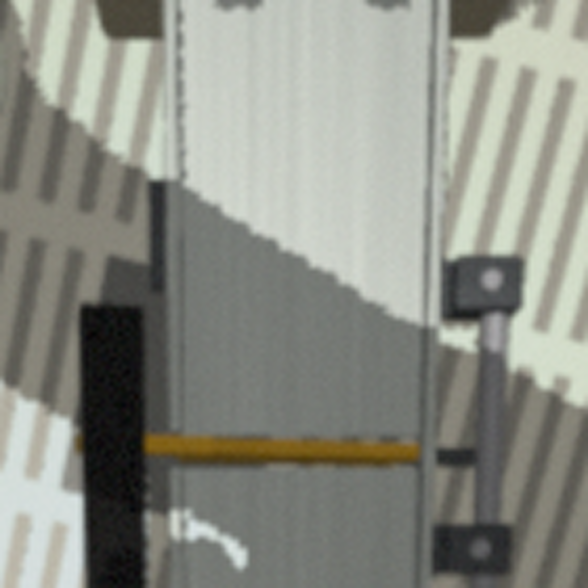

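View pics/w1b.png

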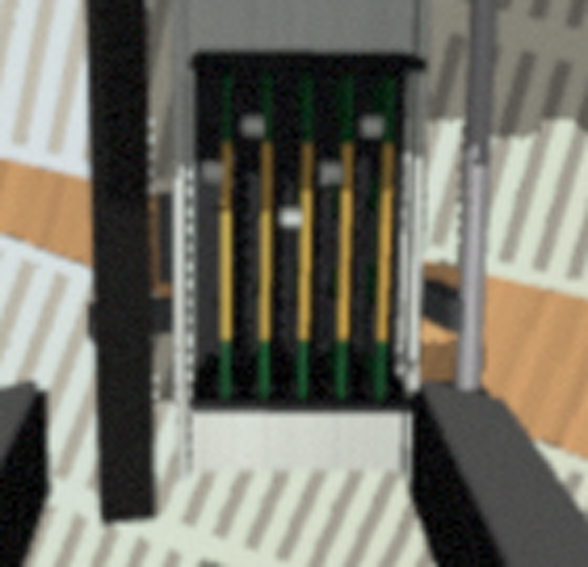

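```bash
cat > fitw.py <<'E'
from h import *
from scipy.optimize import least_squares
c=np.load("cal1.npy",allow_pickle=True).item()
W=[((112,307,0),(35,55,96)),((128,520,1),(-205,55,96)),((183,472,1),(-205,39.5,60)),((407,472,1),(-205,-39.5,60)),((165,442,0),(0,37.5,72)),((420,453,0),(0,-37.5,51))]
m=np.array([[a[0]/4.2+225,a[1]/4.2+140*a[2]] for a,b in W])-.4; P=np.array([b for a,b in W])/1e3
f=lambda p:(proj(c,C2W(p,P))-m).ravel()
r=least_squares(f,[.577,.13,1.868]); p=r.x; print(p); print(r.fun.reshape(-1,2).round(1).tolist())
np.save("p.npy",p)
def w2c(Q): return (R.from_euler('z',-p[2]).apply(np.atleast_2d(Q)-[p[0],p[1],0])*1e3).round(1)
for uv in [(195,58),(425,62),(190,408),(420,405)]: print(w2c(ray(c,np.array(uv)/4.2+[224.6,139.6],.095)))
# walls
for uv,z in [((165,100),60),((180,100),60),((432,200),60),((447,200),60)]: print(w2c(ray(c,np.array(uv)/4.2+[224.6,-.4],z/1e3)))
E
python3 fitw.py
```

```text
[0.5739887  0.13234232 1.87713515]
[[-1.3, -1.7], [-0.1, 0.5], [-0.5, 1.9], [0.5, 1.6], [2.5, -0.0], [-1.2, -1.3]]
[[-59.5  31.8  95. ]]
[[-61.1 -35.8  95. ]]
[[-167.3   34.7   95. ]]
[[-166.7  -37.2   95. ]]
[[96.6 39.6 60. ]]
[[96.6 35.2 60. ]]
[[ 69.3 -39.4  60. ]]
[[ 69.2 -43.9  60. ]]
```

```bash
cat > fitw2.py <<'E'
from h import *
from scipy.optimize import least_squares
c=np.load("cal1.npy",allow_pickle=True).item()
px=lambda a:np.array([a[0]/4.2+224.6,a[1]/4.2+140*a[2]-.4])
W=[((112,307,0),(35,55,96)),((128,520,1),(-205,55,96)),((183,472,1),(-205,39.5,60)),((407,472,1),(-205,-39.5,60)),((420,453,0),(0,-37.5,51))]
Ln=[((165,100,0),41.5),((180,100,0),37.5),((432,200,0),-37.5),((447,200,0),-41.5),((172,250,0),40.5)][:4]
m=np.array([px(a) for a,b in W]); P=np.array([b for a,b in W])/1e3
def w2c(p,Q): return (R.from_euler('z',-p[2]).apply(np.atleast_2d(Q)-[p[0],p[1],0])*1e3)
def f(p):
    l=[(w2c(p,ray(c,px(a),.06))[0,1]-y)/1.6 for a,y in Ln]
    return np.r_[(proj(c,C2W(p,P))-m).ravel(),l]
r=least_squares(f,[.577,.13,1.868],loss="soft_l1"); p=r.x; print(p); print(r.fun.round(1))
np.save("p.npy",p)
for a in [(195,58,1),(425,62,1),(190,408,1),(420,405,1)]: print(w2c(p,ray(c,px(a),.095)).round(1))
E
python3 fitw2.py
```

```text
[0.57543573 0.13263275 1.87032781]
[ 0.2 -1.9 -0.   0.4 -0.5  1.9  0.5  1.9 -0.1 -1.   0.1 -0.1 -0.  -0.3]
[[-59.6  32.9  95. ]]
[[-60.7 -34.7  95. ]]
[[-167.4   35.    95. ]]
[[-166.3  -36.8   95. ]]
```

```bash
cat >> h.py <<'E'
def go(x,y,z):
    p=np.load("p.npy"); a=p[2]; s=telemetry.read_state()
    print("now chute",(R.from_euler('z',-a).apply(s["tool_pos"]-[p[0],p[1],0])*1e3).round(1), "F chute",R.from_euler('z',-a).apply(s["ft_force"]).round(1))
    plan(C2W(p,np.array([x,y,z])/1e3)[0],[np.sin(a),-np.cos(a)])
E
python3 -c "
from h import *
go(-183,30,120)"
```

```text
now chute [-106.5   22.7  296.2] F chute [0.3 0.  0. ]
t 2.0 tcp [0.5852 0.0242 0.2962] F [-0.1  0.3  0. ] gw 0.0536
shift [-1.921 -0.177  4.402] turn [-0.001 -0.002 -0.   ] 0.1
```

```bash
python3 -m creep '[[-1.0,-0.1,1.1,0,0,0],[-1.9,-0.18,2.2,0,0,0],[-1.92,-0.18,3.3,0,0,0],[-1.92,-0.18,4.4,0,0,0],[-1.92,-0.18,4.4,0,0,0]]';python3 -m creep '[[0,0,0,0,0,0],[0,0,0,0,0,0]]'
python3 - <<'E'
from h import *
cv2.imwrite("pics/w2.png",camera("wrist")[:,:,::-1])
np.save("cal2.npy",get_calibration("wrist"),allow_pickle=True)
cv2.imwrite("pics/s2.png",camera("scene")[:,:,::-1])
go(-183,30,100)
a=cv2.imread("pics/s2.png")[150:290,200:370];cv2.imwrite("pics/s2c.png",cv2.resize(a,None,fx=4.2,fy=4.2,interpolation=cv2.INTER_CUBIC))
E
```

```text
t: 2.5
tool_pos: [0.5962, -0.0507, 0.115]
ee_rot: [-1.859, -2.518, 0.01]
ft_force: [-1.5, -0.6, 0.4]
grip_width: 0.0538
t: 2.7
tool_pos: [0.6037, -0.0524, 0.1235]
ee_rot: [1.864, 2.525, 0.004]
ft_force: [-0.2, 0.1, 0.2]
grip_width: 0.0535
now chute [-185.6   27.7  123.6] F chute [-0.7 -0.5  0.7]
t 2.8 tcp [ 0.6038 -0.0529  0.1236] F [ 0.7 -0.5  0.7] gw 0.0534
shift [ 0.065 -0.061  0.591] turn [ 0.005  0.001 -0.001] 0.3
```

View pics/w2.png

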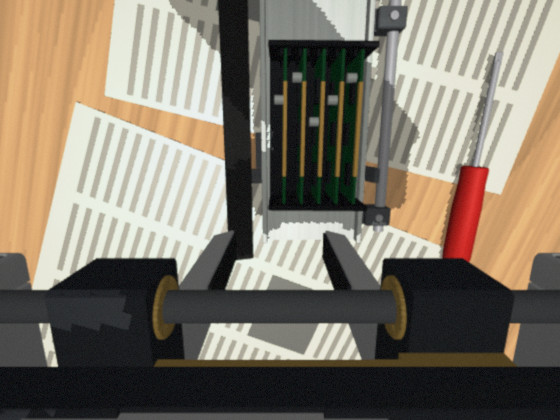

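View pics/s2c.png

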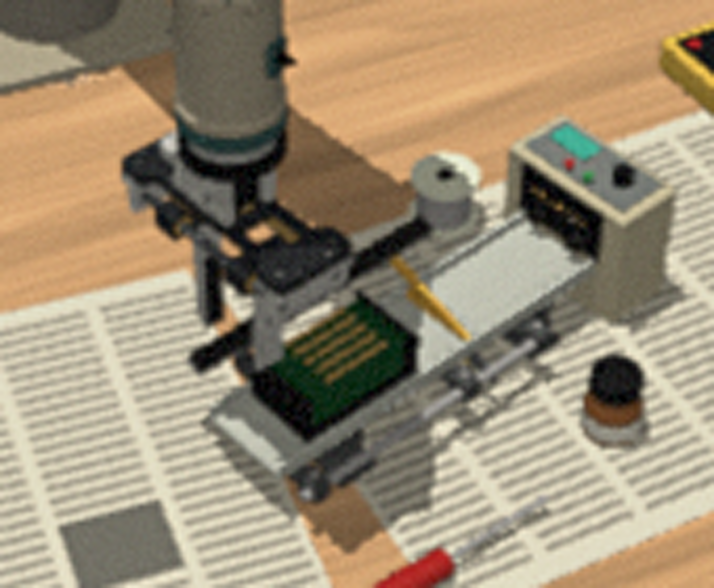

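Run:
```python
from h import *
c=np.load("cal2.npy",allow_pickle=True).item(); p=np.load("p.npy")
a=cv2.imread("pics/w2.png")[130:280,190:400]; s=3.8
im=cv2.resize(a,None,fx=s,fy=s,interpolation=cv2.INTER_CUBIC)
def box(x0,x1,y0,y1,z): return [[(x0,y0,z),(x1,y0,z)],[(x1,y0,z),(x1,y1,z)],[(x1,y1,z),(x0,y1,z)],[(x0,y1,z),(x0,y0,z)]]
L=box(-205,35,46,64,96)+box(-205,134,-41.5,41.5,60)+box(-167,-57,-35,35,95)
def seg(q,col):
    q=(q-[190,130]+.5)*s-.5
    cv2.line(im,tuple(int(v) for v in q[0].round()),tuple(int(v) for v in q[1].round()),col,1)
for g in L: seg(proj(c,C2W(p,np.array(g)/1e3)),(0,0,255))
st=telemetry.read_state(); r0=R.from_rotvec(st["ee_rot"])
for y0,y1 in [(-39,-26.7),(26.7,39)]:
    for g in box(-8,8,y0,y1,0): seg(proj(c,r0.apply(np.array(g)/1e3)+st["tool_pos"]),(255,255,0))
cv2.imwrite("pics/w2c.png",im)
```

```text
(no output)
```

View pics/w2c.png

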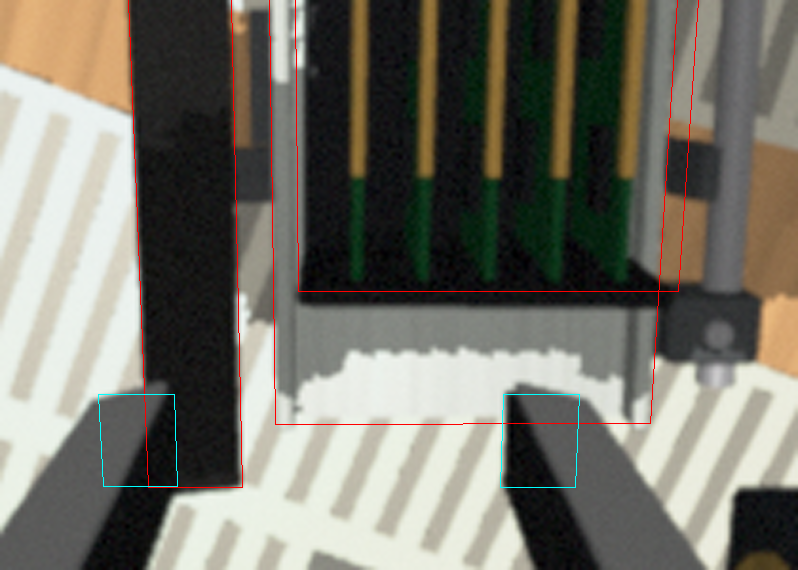

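```bash
python3 -m creep '[[0,0,0.35,0,0,0],[0,0,0.65,0,0,0],[0,0,0.65,0,0,0]]'; python3 -c "
from h import *
go(-185,30,63)"
```

```text
t: 3.1
tool_pos: [0.6013, -0.0532, 0.0934]
ee_rot: [-1.868, -2.525, 0.001]
ft_force: [1.8, 1.9, 2.4]
grip_width: 0.0535
now chute [-185.2   30.1   93.4] F chute [ 1.3 -2.3  2.4]
t 3.1 tcp [ 0.6013 -0.0532  0.0934] F [1.8 1.9 2.4] gw 0.0535
shift [0.006 0.003 0.759] turn [-0.001 -0.001 -0.003] 0.2
```

```bash
python3 -m creep '[[0,0,0.2,0,0,0],[0,0,0.4,0,0,0],[0,0,0.6,0,0,0],[0,0,0.75,0,0,0],[0,0,0.75,0,0,0]]'; python3 -c "
from h import *
go(-185,30,63)
cv2.imwrite('pics/w3.png',camera('wrist')[:,:,::-1])
go(-185,30,63)
np.save('cal3.npy',get_calibration('wrist'),allow_pickle=True)
"
```

```text
t: 3.6
tool_pos: [0.5992, -0.0544, 0.0639]
ee_rot: [-1.867, -2.522, 0.005]
ft_force: [-4.7, -1.6, 5.7]
grip_width: 0.0535
now chute [-185.8   32.5   63.9] F chute [-0.1  5.   5.7]
t 3.6 tcp [ 0.5992 -0.0544  0.0639] F [-4.7 -1.6  5.7] gw 0.0535
shift [0.019 0.062 0.022] turn [-0.005 -0.001 -0.003] 0.4
now chute [-185.7   32.2   64.3] F chute [0.8 5.3 4.7]
t 3.65 tcp [ 0.5994 -0.0543  0.0643] F [-5.3 -0.8  4.7] gw 0.0538
shift [0.018 0.056 0.032] turn [-0.005 -0.001 -0.003] 0.3
```

View pics/w3.png

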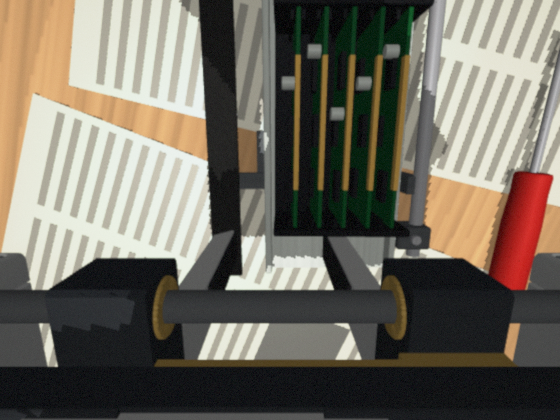

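Run:
```python
from h import *
a=cv2.imread("pics/w3.png")[130:280,190:400]; s=3.8
im=cv2.resize(a,None,fx=s,fy=s,interpolation=cv2.INTER_CUBIC)
cv2.imwrite("pics/w3c.png",im)
```

```text
(no output)
```

View pics/w3c.png

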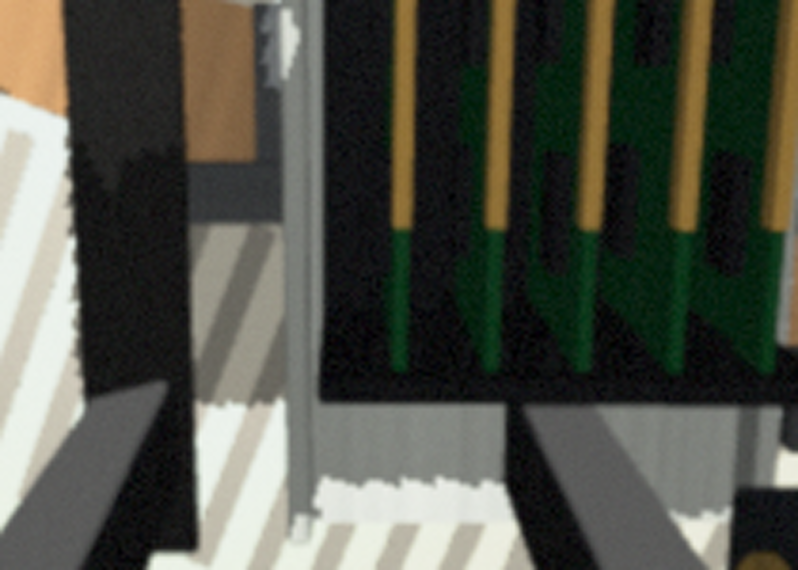

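```bash
python3 -m creep '[[0,0,0.05,0,0,0],[0,0,0.06,0,0,0],[0,0,0.06,0,0,0]]'; python3 -c "
from h import *
cv2.imwrite('pics/s3.png',camera('scene')[:,:,::-1])
a=cv2.imread('pics/s3.png')[150:290,200:370];cv2.imwrite('pics/s3c.png',cv2.resize(a,None,fx=4.2,fy=4.2,interpolation=cv2.INTER_CUBIC))
go(-185,30,63)
"
```

```text
t: 3.95
tool_pos: [0.5997, -0.0543, 0.0624]
ee_rot: [-1.867, -2.523, 0.004]
ft_force: [-3.2, -1.6, 5.9]
grip_width: 0.0536
now chute [-185.8   31.9   62.4] F chute [0.3 5.  6.1]
t 4.0 tcp [ 0.5998 -0.0543  0.0624] F [-4.8 -1.2  6.1] gw 0.0534
shift [ 0.019  0.047 -0.015] turn [-0.004 -0.001 -0.003] 0.3
```

View pics/s3c.png

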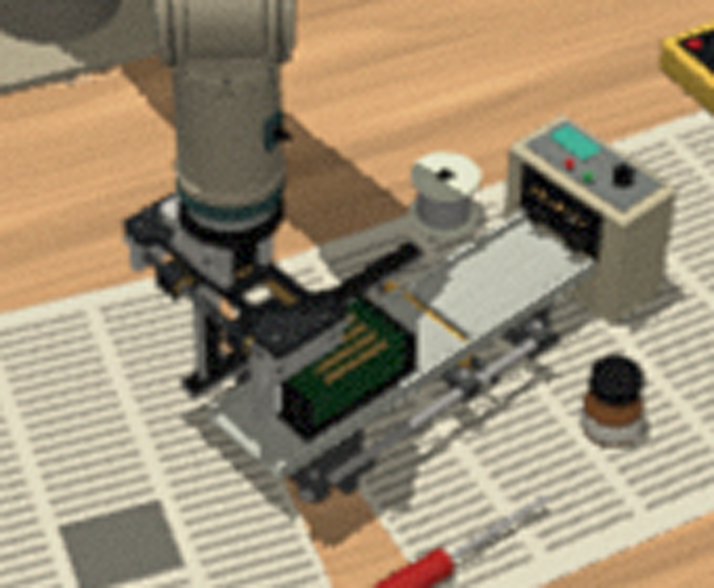

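```bash
python3 -m creep '[[0.1,0,0,0,0,0],[0.25,0,0,0,0,0],[0.45,0,0,0,0,0],[0.65,0,0,0,0,0],[0.85,0,0,0,0,0]]'; python3 -c "
from h import *
go(6,32,62)
"
```

```text
t: 4.5
tool_pos: [0.5946, -0.0241, 0.0637]
ee_rot: [1.866, 2.518, 0.0]
ft_force: [2.0, -5.1, 2.5]
grip_width: 0.0535
now chute [-155.4   28.    63.7] F chute [-5.5 -0.4  2.5]
t 4.5 tcp [ 0.5946 -0.0241  0.0637] F [ 2.  -5.1  2.5] gw 0.0535
shift [ 4.035 -0.117  0.018] turn [ 0.004  0.006 -0.004] 0.5
```

```bash
python3 -m creep '[[0.2,-0.03,0.04,0,0,0],[0.45,-0.06,0.05,0,0,0],[0.7,-0.08,0.05,0,0,0],[0.95,-0.08,0.05,0,0,0],[1.2,-0.08,0.05,0,0,0]]'; python3 -c "
from h import *
go(6,32,62)
"
```

```text
t: 5.0
tool_pos: [0.5793, 0.0195, 0.0626]
ee_rot: [1.866, 2.514, 0.002]
ft_force: [2.7, -8.1, 8.0]
grip_width: 0.0536
now chute [-109.2   29.7   62.6] F chute [-8.5 -0.2  8. ]
t 5.0 tcp [0.5793 0.0195 0.0626] F [ 2.7 -8.1  8. ] gw 0.0536
shift [ 2.879 -0.074 -0.009] turn [ 0.008  0.008 -0.006] 0.7
```

```bash
python3 -m creep '[[0.25,-0.02,0,0,0,0],[0.5,-0.04,0,0,0,0],[0.75,-0.05,0,0,0,0],[1.0,-0.05,0,0,0,0],[1.2,-0.05,0,0,0,0]]'; python3 -c "
from h import *
go(6,32,62)
cv2.imwrite('pics/w4.png',camera('wrist')[:,:,::-1])
np.save('cal4.npy',get_calibration('wrist'),allow_pickle=True)
"
```

```text
t: 5.5
tool_pos: [0.5635, 0.0652, 0.0625]
ee_rot: [1.866, 2.514, 0.003]
ft_force: [2.8, -8.5, 8.6]
grip_width: 0.0536
now chute [-60.9  31.3  62.5] F chute [-8.9 -0.2  8.6]
t 5.5 tcp [0.5635 0.0652 0.0625] F [ 2.8 -8.5  8.6] gw 0.0536
shift [ 1.672e+00 -2.600e-02  1.000e-03] turn [ 0.008  0.007 -0.006] 0.7
```

View pics/w4.png

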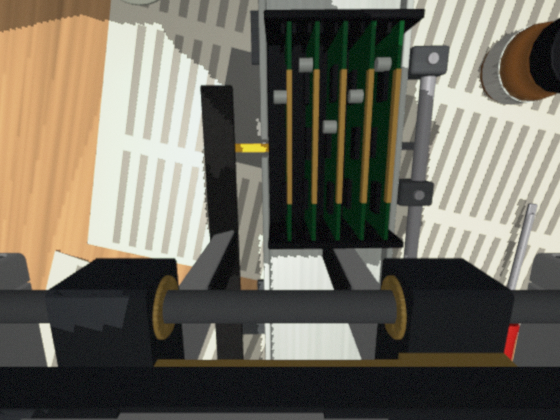

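```bash
python3 -m creep '[[0.25,-0.01,0,0,0,0],[0.5,-0.02,0,0,0,0],[0.75,-0.02,0,0,0,0],[1.0,-0.02,0,0,0,0],[1.2,-0.02,0,0,0,0]]'; python3 -c "
from h import *
go(6,32,62)
"
```

```text
t: 6.05
tool_pos: [0.5488, 0.1115, 0.0623]
ee_rot: [1.866, 2.515, 0.004]
ft_force: [3.5, -8.5, 7.3]
grip_width: 0.0538
now chute [-12.3  31.7  62.3] F chute [-9.1 -0.8  7.3]
t 6.05 tcp [0.5488 0.1115 0.0623] F [ 3.5 -8.5  7.3] gw 0.0538
shift [ 0.458 -0.009  0.003] turn [ 0.008  0.006 -0.006] 0.7
```

```bash
python3 -m creep '[[0.12,0,0,0,0,0],[0.24,0,0,0,0,0],[0.32,0,0,0,0,0],[0.38,0,0,0,0,0]]'; python3 -c "
from h import *
go(6,32,62)
"; python3 -m creep '[[0.04,0,0,0,0,0],[0.06,0,0,0,0,0]]'; python3 -m creep '[[0.04,0,0,0,0,0],[0.06,0,0,0,0,0]]'
```

```text
t: 6.45
tool_pos: [0.5444, 0.1257, 0.0623]
ee_rot: [1.867, 2.515, 0.004]
ft_force: [3.5, -8.1, 8.2]
grip_width: 0.0534
now chute [ 2.5 31.7 62.3] F chute [-8.8 -0.9  8.2]
t 6.45 tcp [0.5444 0.1257 0.0623] F [ 3.5 -8.1  8.2] gw 0.0534
shift [ 0.087 -0.008  0.006] turn [ 0.008  0.006 -0.006] 0.7
t: 6.65
tool_pos: [0.5443, 0.126, 0.0623]
ee_rot: [1.867, 2.512, 0.003]
ft_force: [4.8, -11.6, 7.0]
grip_width: 0.0535
t: 6.85
tool_pos: [0.5443, 0.126, 0.0623]
ee_rot: [1.869, 2.508, 0.001]
ft_force: [5.8, -16.7, 6.7]
grip_width: 0.0535
```

```bash
python3 -c "
from h import *
go(6,32,62)
cv2.imwrite('pics/w5.png',camera('wrist')[:,:,::-1])
np.save('cal5.npy',get_calibration('wrist'),allow_pickle=True)
"
```

```text
now chute [ 2.9 31.7 62.3] F chute [-17.6  -0.6   6.7]
t 6.85 tcp [0.5443 0.126  0.0623] F [  5.8 -16.7   6.7] gw 0.0535
shift [ 0.078 -0.008  0.007] turn [ 0.009  0.011 -0.009] 1.0
```

View pics/w5.png

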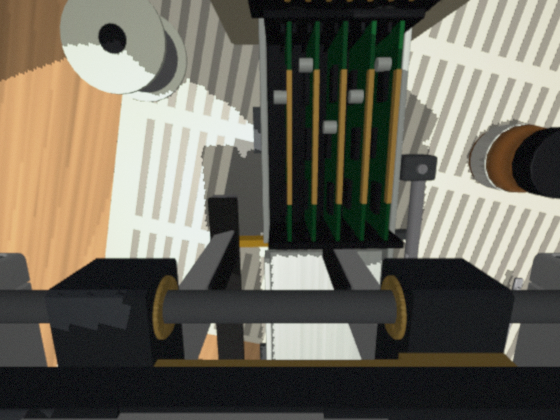

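```bash
python3 -m creep '[[-0.25,0,0,0,0,0],[-0.5,0,0,0,0,0],[-0.75,0,0,0,0,0],[-0.95,0,0,0,0,0],[-0.95,0,0,0,0,0]]'; python3 -m creep '[[0,0.03,-0.25,0,0,0],[0,0.06,-0.5,0,0,0],[0,0.09,-0.75,0,0,0],[0,0.1,-1.0,0,0,0],[0,0.1,-1.3,0,0,0]]';  python3 -c "
from h import *
go(6,32,62)
"
```

```text
t: 7.4
tool_pos: [0.5496, 0.0962, 0.0605]
ee_rot: [1.87, 2.524, -0.001]
ft_force: [0.3, 0.3, 5.7]
grip_width: 0.0534
t: 7.9
tool_pos: [0.5516, 0.0989, 0.1127]
ee_rot: [-1.867, -2.524, 0.003]
ft_force: [-0.4, 0.1, -0.4]
grip_width: 0.0537
now chute [-25.1  32.7 112.7] F chute [ 0.2  0.3 -0.4]
t 7.9 tcp [0.5516 0.0989 0.1127] F [-0.4  0.1 -0.4] gw 0.0537
shift [0.778 0.021 1.268] turn [-0.003 -0.001 -0.002] 0.2
```

```bash
python3 -m creep '[[0,0,-1.1,0,0,0],[0,0,-2.2,0,0,0],[-0.8,0,-3.3,0,0,0],[-1.6,0,-4.0,0,0,0],[-2,0,-4,0,0,0]]'; python3 -m creep '[[0,0,0,0,0,0],[0,0,0,0,0,0],[0,0,0,0,0,0]]';  python3 -c "
from h import *
go(6,32,62)
cv2.imwrite('pics/w6.png',camera('wrist')[:,:,::-1])
np.save('cal6.npy',get_calibration('wrist'),allow_pickle=True)
cv2.imwrite('pics/s6.png',camera('scene')[:,:,::-1])
a=cv2.imread('pics/s6.png')[150:290,200:370];cv2.imwrite('pics/s6c.png',cv2.resize(a,None,fx=4.2,fy=4.2,interpolation=cv2.INTER_CUBIC))
a=cv2.imread('pics/w6.png')[0:270,150:450];cv2.imwrite('pics/w6c.png',cv2.resize(a,None,fx=2.2,fy=2.2,interpolation=cv2.INTER_CUBIC))
"
```

```text
t: 8.4
tool_pos: [0.5786, 0.0184, 0.2774]
ee_rot: [1.868, 2.517, 0.005]
ft_force: [-0.4, 0.1, 0.2]
grip_width: 0.0535
t: 8.7
tool_pos: [0.5749, 0.0245, 0.2706]
ee_rot: [-1.863, -2.525, 0.003]
ft_force: [0.1, -0.0, 1.1]
grip_width: 0.054
now chute [-103.1   32.4  270.6] F chute [-0.1 -0.   1.1]
t 8.7 tcp [0.5749 0.0245 0.2706] F [ 0.1 -0.   1.1] gw 0.054
shift [2.717 0.028 5.221] turn [-0.004 -0.002 -0.   ] 0.2
```

View pics/w6c.png

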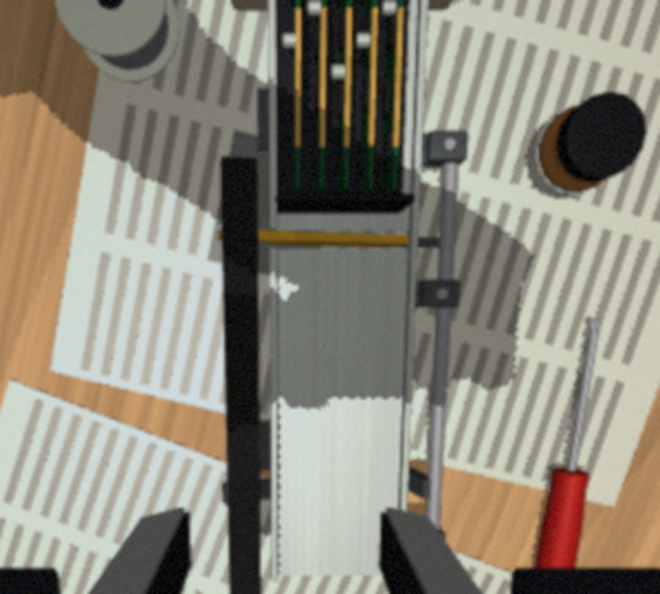

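View pics/s6c.png

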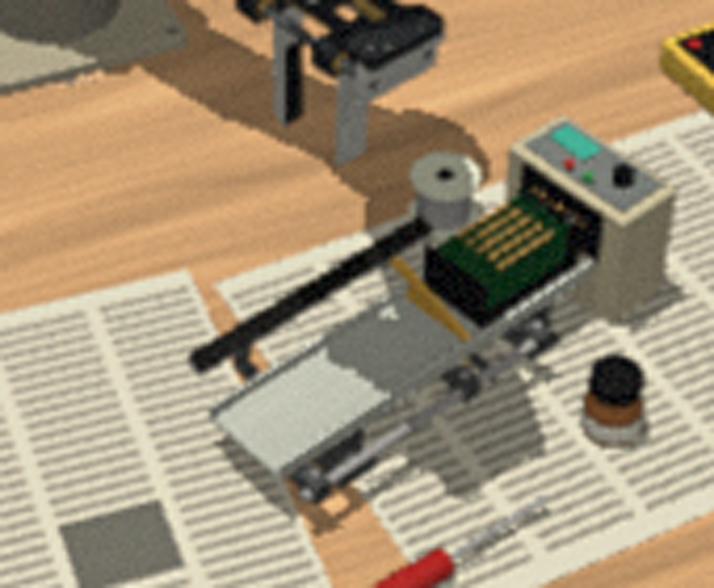

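```bash
python3 -c "
from h import *
c=np.load('cal6.npy',allow_pickle=True).item(); p=np.load('p.npy')
w=lambda uv,z:(R.from_euler('z',-p[2]).apply(ray(c,np.array(uv)/2.2+[149.7,-.3],z)-[p[0],p[1],0])*1e3).round(1)
print('blade far',w((405,240),.051),'tail bottom',w((280,210),.05),w((405,211),.05),'tail top',w((278,198),.095),w((412,196),.095))
"
```

```text
blade far [ -2.2 -35.7  51. ] tail bottom [14.1 35.5 50. ] [ 13.5 -35.2  50. ] tail top [13.8 36.1 95. ] [ 14.7 -30.9  95. ]
```

```bash
python3 -c "
from plant import ticket, telemetry
s=telemetry.read_state(); print(s['t'],s['ft_force'].round(1),abs(s['joint_velocities']).max().round(3))
print(ticket.job_done())"
```

```text
8.8 [-0.1  0.4  0.2] 0.008
the job is handed in; nothing more can be done
None
```

I held the press bar down with the left finger at about z = 62 mm and 5–9 N. With the other finger behind the tail plate, I pushed the black rack at about 0.1 m/s over the lowered gate. It stopped against the rubber stops: the pushing force rose from about 9 to 18 N with no further movement. I then backed off about 30 mm with the bar still held, raised the tool and let the gate come up. I handed the job in at 8.8 s; no verdict is reported.

- **Rack:** in the last wrist picture its tail measures at chute x of about 14 mm on both sides (the target is 14), and it is straight in the lane.
- **Gate and bystanders:** the bar and blade are up again behind the rack. The spool by the bay, the jar and the screwdriver look unmoved. I did not re-check the other bystanders, but the arm stayed well away from them after the start.
- **Robot:** it was clear of everything, with forces near 0.

The checks did not fully agree. The top and scene cameras placed the chute up to 14 mm apart, so I used a fit from the wrist camera instead. By that fit the tool stopped about 3 mm short of the predicted end position, but the contact force and the final picture both showed the rack at the stops. The gate angle was never measured directly. I judged it from the bar height, the force and a picture of the blade lying in its slot.

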